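# Close the rivet bin and stack the snap box on it

### The arm

A 6-joint arm with a two-finger parallel gripper is mounted at the origin on the work surface. World frame = base frame: x ahead of the robot, y to its left, z up, the work surface at z = 0. Lengths are in m, angles in rad, forces in N, time in s.
With the tool pointing down it reaches from about 0.4 to 0.825 m from the base axis. Payload 7 kg.
Tool frame: the origin (TCP) lies midway between the tips of the shut fingers; the grasp point (between the pads) lies 19 mm behind it; z points along the fingers, y is the line along which they close (so a half turn about z gives the same grasp; the last joint's range is limited). The gripper opens to 88 mm and grips with 3 to 60 N. Pads are 19 mm wide; open, the fingers measure 130 mm over their backs; the gripper's body (78 mm by 193 mm) begins 47 mm behind the grasp point.
Start: joints at [-0.858, 0.359, 0.012, 0, -1.224, -0.288], TCP at [0.278, -0.615, 0.194] pointing down, gripper open.
Joint ranges: [-3.07, 3.07], [-1.43, 2.12], [-1.02, 1.25], [-3.03, 1.67], [-3.05, -0], [-3.03, 3.03]. Speed limits (rad/s): [2.39, 2.39, 3.01, 3.14, 3.14, 3.14].

### API

Orientations are given as [roll, pitch, yaw] about the fixed x, y, z axes, in that order (R = Rz(yaw) Ry(pitch) Rx(roll)).
In Python, from station import get_state, grab_frame, calibration, job_done, boxes_of, regions_of, spot_point gives the robot as it stands. The module is installed in compiled form; this text tells all that it offers.
- The arm moves only by the tool arm_command, never from a script. Its argument "commands" is a list of rows, each an object of numbers: "tx", "ty", "tz": the shift along the tool's x, y, z each as a share of 25 cm, from -1 to 1; "twist": the turn about the tool's z as a share of 180 degrees, from -1 to 1. A call has exactly 8 rows; each row is the pose to reach, as a shift and turn from the pose commanded when the call began, along the tool's axes at that moment, turning the shorter way round; what a row does not reach only later rows make up. A row lasts 1/12 s, in which the tool goes at most 41.7 mm and 7.16 degrees, less where a joint would pass 70% of its speed; a pose out of reach is approached as far as the arm can. A call with a number of a shift or a turn outside -1 to 1 is refused whole. A call with a gripper value outside its range is refused whole. "claw" is the opening, from 0 (shut) to 1 (fully open), set as the call begins (left out, the last holds). The fingers move at their own pace and stop on an object; "grip_force" is the grip in N (left out, the last holds). Time passes only in rows, so rows that repeat a pose let the fingers close, or fill a call up. It gives the time, the measured TCP pose, the force, the opening and the grip force at its end, in the units of the state.
- get_state(): the state, without advancing time (a new reading comes with each control period).
- grab_frame(name): name is "scene" or "top"; returns the picture (420x560x3 uint8, red, green, blue); there is no depth.
- calibration(name): a dict with "camera_matrix" (3x3 intrinsics, pixels), "k1" (the pictures are not rectified: a ray, as slopes to the right and down, at radius r is drawn at 1 + k1 r^2 times it, then the intrinsics apply), "extrinsics" (4x4, takes a point from camera to world coordinates). Camera axes: x right, y down, z forward; pixel columns grow to the right and rows downward; lengths in m; the calibration is good to about 2 mm. A picture is of the moment at which its call begins. calibration takes no time and is no camera call.
- job_done(): hands the job in; it is judged then, once.
Trained networks look in the newest picture that a camera, given by its name, has taken for a name from the list of things; names that differ only in an ending like _2 or _b are one class to them, and where a whole thing is asked for, a point or a joint stands for the part that bears it (a point fixed in the world has none). Each returns a list of dicts, best first, with "score" (0 to 1); they miss things now and then, are a little off and sometimes report something else, mostly with a low value. They report only what shows in the picture. A call takes as long as a camera call. They do not tell look-alikes from the thing itself.
- boxes_of(query, camera): "rect" ([left, top, right, bottom] in pixels, round what is visible of it).
- regions_of(query, camera): "region" (420x560 bool, what is visible of it) and "rect" ([left, top, right, bottom] in pixels, round what is visible of it).
- spot_point(query, camera): "uv" ([column, row] in pixels: a listed point, or the origin of a listed thing).
The state is a dict: "t": time; "q": joint angles; "qd": joint speeds; "joint_efforts": joint torques, N m; "eef_pos": TCP position; "ee_rot": TCP orientation; "force": force on the tool from outside, world axes, zero at the start; "moment": the same for the moment, N m; "width": finger opening in m; "gripper_force": force on a finger pad.
Only numpy, scipy, OpenCV 4.12 (cv2) and the standard library are available. Lean on these libraries where they do the work, as an engineer would, in place of code of your own. Each camera call takes 0.05 s, during which the arm holds its last target. There are 200 camera calls.

### The job

Close the open rivet bin with its loose lid: tip the lid, hook its tongue under the bin's catch lip and lower the other end until the lid lies flat inside the bin's low fence. Then stack the lidded snap box on that lid, lowering it onto the lugs before you let go, so that the recesses in its base lock over the bar and lugs and it sits fully home. Do not disturb the other things on the bench.

Things in the scene. Friction and masses are not known exactly. Their poses are not given: they have to be found in the camera images.
- rivet_bin: Grey open parts bin holding rivets, screwed to the bench. Origin: centre of the opening, at bench height; z up; the catch is at its -x end. Spans x -87 to +72, y +-46.5. The lid rests on the flat rim, height 40. A fence, 40 to 45 high, runs round the +x end (inner face x = +68) and both sides (y = +-43). Closed, the lid is centred over the origin, same axes, with 3 play each way. Sizes in mm.
- lip (a point): Catch of the bin: middle of the lower free edge of its lip, at x = -71, height 52 in the bin's frame (bin's axes). The lip is 60 wide in y, 4 thick, and reaches 12 back to a stop wall at x = -83. Under it is a slot 12 high over the rim, open towards +x, for the lid's tongue. Sizes in mm.
- lid_center (a point): Loose white lid of the bin, 0.12 kg, lying flat. Plate 130 (x) by 80 (y) by 5. On it a middle grip bar 44 (x) by 14 (y), 22 high (uppermost 6: 40 by 10), and cross lugs at x = +-45, each 16 (x) by 50 (y), 12 high (uppermost 4: 12 by 46). The point is central, 13.5 above the underside, 8.5 above the plate's top; x away from the tongue, z up. Closed: 53.5 above the bench. Sizes in mm.
- tongue_tip (a point): Middle of the lower end edge of the lid's tongue, at x = -80 from the lid's centre, level with the lid's underside (lid's axes). The tongue, 15 long, 50 wide, 5 thick, continues the plate at its -x end. Sizes in mm.
- box_center (a point): Loose snap box, about 0.35 kg: grey body 124 (x) by 80 (y), its own white lid fastened on (130 by 84, top 65 above the base) with the same grip bar and cross lugs as the loose lid (bar top at 87). The point is central, half-way up: 43.5 above the base, 21.5 below the white lid's top; x along the bar, z up. Stacked, it is 35 above lid_center; a half turn also fits. Sizes in mm.
- box_base (a point): Centre of the snap box's underside (box's axes). Three recesses open downward fit the bar and lugs below with 3 clearance all round: middle 50 (x) by 20 (y), 25 deep; two at x = +-45, 22 (x) by 56 (y), 15 deep. Stacked, the underside rests on the lid's plate. Sizes in mm.
- spool_a: bystander: pale thread spool, 42 mm across, 62 mm high, upright; origin at its base
- spool_b: bystander: black thread spool, 42 mm across, 62 mm high, upright; origin at its base
- dye_bottle: bystander: amber dye bottle, 42 mm across, 85 mm high, upright; origin at its base
- wax_tin: bystander: flat aluminium tin, 70 mm across, 30 mm high; origin at its base
- mallet: bystander: wooden mallet lying on the bench, about 215 mm long, head 75 mm wide; origin near its middle, at bench height
- awl: bystander: awl with a wooden handle, 160 mm long, lying on the bench; origin near its middle, at bench height
- edge_block: bystander: plain wooden block 60 by 60 by 35 mm; origin at the centre of its underside
Things that resemble listed ones, but are neither listed nor needed, are in the scene too. Several things look just like the part that bears lid_center: the one meant starts farthest to the robot's left. Leave any green look-alike of the part that bears box_center alone.

How it is judged:
On the way, in this order (a step that is already met when the one before it is completed fails the run):
1. the lid lies flat in the bin, its tongue hooked under the lip (x of lid_center in the frame of rivet_bin between -0.005 and 0.005 m and y of lid_center in the frame of rivet_bin between -0.005 and 0.005 m and height (world z) of lid_center between 0.0505 and 0.0565 m and angle between lid_center's own z axis and vertical below 0.05 rad), for 0.2 s.
2. the snap box is lowered onto the lugs (base within 9 mm of home) while the fingers still hold it (horizontal distance between box_center and lid_center below 0.007 m and z of box_center in the frame of lid_center below 0.044 m and contact force between the fingers and snap_box above 0.5 N), for 0.05 s.
At the end, for the whole second after the job is handed in: The lid lies flat on the bin's rim under the lip (5 mm along and across, 3 mm in height, 0.05 rad level); the snap box sits on it, recesses over bar and lugs (6 mm sideways, 3 mm in height, 0.12 rad yaw, 0.05 rad level); all released, at rest (all of step 1 and horizontal distance between box_center and lid_center below 0.006 m and z of box_center in the frame of lid_center between 0.032 and 0.038 m and angle between the x axis of box_center and the x axis of lid_center, either way round below 0.12 rad and angle between box_center's own z axis and vertical below 0.05 rad and linear speed of each of snap_box, bin_lid below 0.02 m/s); the robot touches nothing.
It fails at once if a bystander was moved more than 40 mm (distance of any of spool_a, spool_b, dye_bottle, wax_tin, mallet, awl, edge_block from where it was at the start of the episode above 0.04 m).
It also fails if it takes over 54 s, if anything falls off the work surface, if the arm or the gripper's body presses on something with over 40 N, if the wrist force passes 120 N, or if a joint passes its speed limit or range.

## Working session

There is one attempt and no reset: what is moved stays moved. The work goes in short steps, Python scripts to look and compute and a tool call to move; the robot and the scene stay as the last step left them, time stands still between calls to the robot, and variables do not carry over. Pictures are saved under pics/ and viewed, at most 10 in all, crops included, and the job is handed in when it is done.

Besides the shell and the picture viewer there is one more tool, called after "Request:" by a JSON object that holds its "api" and its "payload", one argument or row to a line. arm_command: Moves the arm, as the interface text tells. Shift numbers are shares of 25 cm and turn numbers shares of 180 degrees, none past 1 either way. Its arguments: {"type":"object","properties":{"commands":{"type":"array"},"claw":{"type":"number"},"grip_force":{"type":"number"}},"required":["commands"]}

```bash
mkdir -p pics; cat > h.py <<'E'
import numpy as np,cv2
from station import *
def px2w(cam,uv,z):
    c=calibration(cam);K=np.array(c["camera_matrix"]);T=np.array(c["extrinsics"]);k=c["k1"]
    d=np.array([(uv[0]-K[0,2])/K[0,0],(uv[1]-K[1,2])/K[1,1]]);s=d.copy()
    for _ in range(30): s=d/(1+k*(s@s))
    r=T[:3,:3]@np.array([s[0],s[1],1]);o=T[:3,3]
    return o+r*(z-o[2])/r[2]
def w2px(cam,P):
    c=calibration(cam);K=np.array(c["camera_matrix"]);T=np.array(c["extrinsics"]);k=c["k1"]
    p=T[:3,:3].T@(np.array(P,float)-T[:3,3]);s=p[:2]/p[2];s=s*(1+k*(s@s))
    return np.array([K[0,0]*s[0]+K[0,2],K[1,1]*s[1]+K[1,2]])
def save(cam,name,crop=None,sc=1):
    f=grab_frame(cam)
    if crop: f=f[crop[1]:crop[3],crop[0]:crop[2]]
    f=cv2.resize(f,None,fx=sc,fy=sc,interpolation=cv2.INTER_CUBIC)
    cv2.imwrite("pics/"+name,f[:,:,::-1])
E
cat > a.py <<'E'
from h import *
np.set_printoptions(precision=3,suppress=True)
save("scene","s0.png");save("top","t0.png",sc=1.4)
for c in("scene","top"): print(c,np.array(calibration(c)["extrinsics"]),calibration(c)["camera_matrix"][0][0])
for q,z in(("rivet_bin",0),("lip",.052),("lid_center",.0135),("tongue_tip",0),("box_center",.0435),("box_base",0),("spool_a",0),("dye_bottle",0),("wax_tin",0),("mallet",0),("awl",0),("edge_block",0)):
  for cam in (("top","scene") if z or q in("rivet_bin","tongue_tip") else ("top",)):
    for d in spot_point(q,cam):
        print(q,cam,round(d["score"],2),np.round(d["uv"],1),px2w(cam,d["uv"],z)[:2])
print(get_state())
E
python3 a.py
```

```text
scene [[ 0.671  0.51  -0.538  1.162]
 [ 0.741 -0.481  0.469 -0.587]
 [-0.02  -0.713 -0.701  0.92 ]
 [ 0.     0.     0.     1.   ]] 499.64335882219456
top [[ 0.006 -0.998  0.068  0.417]
 [-1.    -0.006  0.007 -0.014]
 [-0.006 -0.068 -0.998  1.455]
 [ 0.     0.     0.     1.   ]] 466.68389017572343
rivet_bin top 0.63 [269.9 201.1] [0.535 0.021]
rivet_bin scene 0.55 [303.4 218.9] [0.532 0.022]
lip top 0.78 [274.3 224.6] [0.46  0.006]
lip scene 0.81 [278.1 197.2] [ 0.47  -0.006]
lip scene 0.19 [290.7 175.8] [0.432 0.071]
lid_center top 0.93 [378.5 165.6] [ 0.647 -0.316]
lid_center top 0.86 [385.5 284.3] [ 0.28  -0.335]
lid_center top 0.72 [354.6 224.2] [ 0.464 -0.241]
lid_center scene 0.96 [218.  327.2] [ 0.643 -0.328]
lid_center scene 0.72 [200.2 258.8] [ 0.469 -0.25 ]
lid_center scene 0.61 [122.7 235.4] [ 0.279 -0.345]
tongue_tip top 0.81 [374.3 307.4] [ 0.208 -0.303]
tongue_tip top 0.73 [355.7 151.8] [ 0.692 -0.248]
tongue_tip top 0.63 [354.6 248. ] [ 0.39  -0.243]
tongue_tip scene 0.94 [261.4 326.6] [ 0.697 -0.257]
tongue_tip scene 0.9 [179.1 243.9] [ 0.385 -0.256]
tongue_tip scene 0
[... 572 characters left out ...]
0.93 [333.3 128.9] [ 0.765 -0.178]
mallet top 0.69 [431.5 222. ] [ 0.473 -0.483]
mallet top 0.64 [274.5 223.6] [0.465 0.006]
mallet top 0.55 [314.  246.1] [ 0.396 -0.117]
awl top 0.74 [141.6 223.4] [0.463 0.422]
edge_block top 0.62 [175.9 152.2] [0.689 0.319]
{'t': 0.95, 'q': array([-0.858,  0.359,  0.012, -0.   , -1.224, -0.288]), 'qd': array([ 0.001,  0.   ,  0.   , -0.002,  0.   ,  0.001]), 'joint_efforts': array([ -0.001, -58.238,  29.33 ,   7.002,   0.013,  -0.   ]), 'eef_pos': array([ 0.278, -0.615,  0.194]), 'ee_rot': array([ 3.142, -0.   , -2.717]), 'force': array([-0.151,  0.341, -0.025]), 'moment': array([-0.005, -0.024, -0.023]), 'gripper_force': 0.0, 'width': 0.08796432101115649}
```

View pics/t0.png

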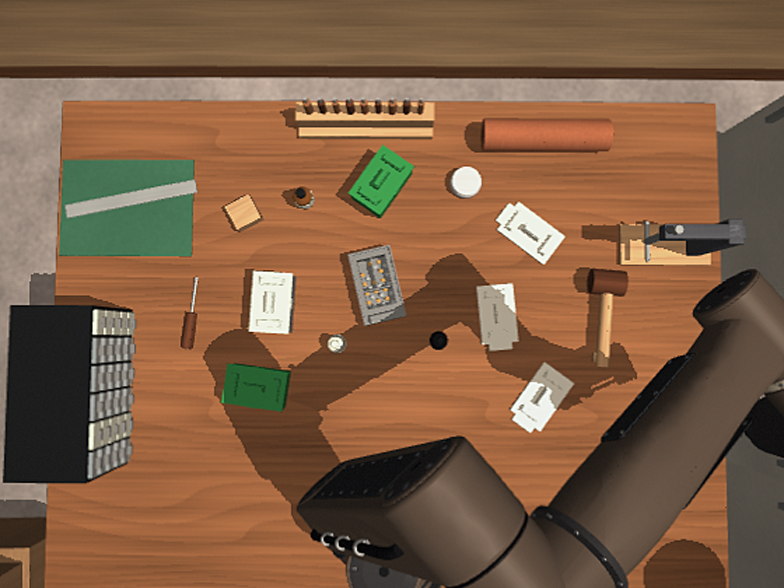

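View pics/s0.png

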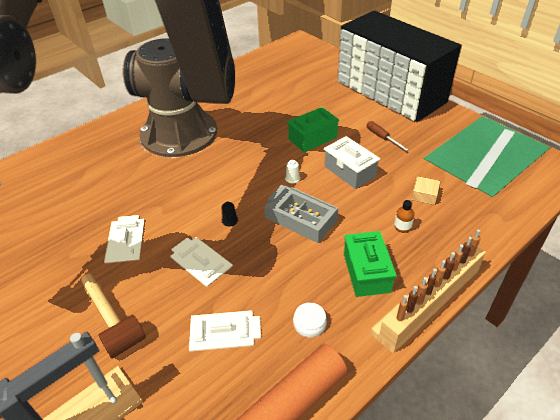

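Top picture (784-wide, ×1.4): the loose lids are at (530,232), (541,397) and (497,315). The last of these has the largest y (-0.245), so it is the farthest left and the one I want. The boxes are green at (381,181) and (256,386), and white-lidded at (271,302), which I'll use. The bin is at (377,283), with its catch towards the robot. Next I'll fit the poses from the masks and check the choice in one crop.

```bash
cat > fit.py <<'E'
from h import *
from scipy.optimize import minimize
P=lambda x0,x1,y0,y1,z0,z1:np.array([[x,y,z] for x in(x0,x1) for y in(y0,y1) for z in(z0,z1)])/1000
bar=lambda z:[P(-22,22,-7,7,z,z+16),P(-20,20,-5,5,z+16,z+22)]+[P(s-8,s+8,-25,25,z,z+12) for s in(-45,45)]
M={"bin":[P(-87,72,-46.5,46.5,0,40),P(-65,72,-46.5,46.5,40,45),P(-87,-71,-30,30,40,56)],
 "lid":[P(-65,65,-40,40,0,5),P(-80,-65,-25,25,0,5)]+bar(5),
 "box":[P(-62,62,-40,40,0,60),P(-65,65,-42,42,58,65)]+bar(65)}
S=4
def sil(name,p,cam,z=0):
    c,s=np.cos(p[2]),np.sin(p[2]);img=np.zeros((420*S,560*S),np.uint8)
    for b in M[name]:
        w=b@np.array([[c,s,0],[-s,c,0],[0,0,1]])+[p[0],p[1],z]
        u=np.array([w2px(cam,q) for q in w])
        h=cv2.convexHull(((u+.5)*S*16-8).astype(np.int32)); cv2.fillConvexPoly(img,h,1,shift=4)
    return img
def fit(name,query,p0,z=0,cams=("top","scene"),reg=None):
    ms={}
    for cam in cams:
        best=None;pc=w2px(cam,[p0[0],p0[1],z+.03])
        for d in regions_of(query,cam):
            m=d["region"];ys,xs=np.nonzero(m)
            if len(xs) and np.hypot(xs.mean()-pc[0],ys.mean()-pc[1])<14: best=m;break
        if best is not None: ms[cam]=cv2.resize(best.astype(np.float32),None,fx=S,fy=S,interpolation=cv2.INTER_LINEAR)>.5
    def run(cs):
        def f(p):
            v=0
            for c in cs:
                a=sil(name,p,c,z)>0;v-=(a&ms[c]).sum()/(a|ms[c]).sum()
            return v
        r=minimize(f,p0,method="Nelder-Mead",options=dict(initial_simplex=np.array([p0]+[np.array(p0)+e for e in np.diag([.008,.008,.12])]),xatol=3e-4,fatol=1e-4,maxfev=150))
        return np.round(r.x,4),round(-r.fun/len(cs),3)
    for c in ms: print(name,c,*run([c]))
    if len(ms)>1: print(name,"both",*run(list(ms)))
E
python3 - <<'E'
from fit import *
fit("lid","lid_center",[.466,-.245,.08]);fit("bin","rivet_bin",[.535,.021,.2]);fit("box","box_center",[.485,.24,-.03])
f=grab_frame("top");g=f[185:265,150:400];cv2.imwrite("pics/c1.png",cv2.resize(g,None,fx=3.2,fy=3.2,interpolation=cv2.INTER_CUBIC)[:,:,::-1])
E
```

```text
lid top [ 0.4658 -0.2449  0.0954] 0.948Traceback (most recent call last):
  File "<stdin>", line 2, in <module>
  File "fit.py", line 32, in fit
    for c in ms: print(name,c,*run([c]))
                               ~~~^^^^^
  File "fit.py", line 30, in run
    r=minimize(f,p0,method="Nelder-Mead",options=dict(initial_simplex=np.array([p0]+[np.array(p0)+e for e in np.diag([.008,.008,.12])]),xatol=3e-4,fatol=1e-4,maxfev=150))
    res = _minimize_neldermead(fun, x0, args, callback, bounds=bounds,
                               **options)
    fsim[k] = func(sim[k])
              ~~~~^^^^^^^^
    fx = function(np.copy(x), *(wrapper_args + args))
  File "fit.py", line 28, in f
    a=sil(name,p,c,z)>0;v-=(a&ms[c]).sum()/(a|ms[c]).sum()
      ~~~^^^^^^^^^^^^
  File "fit.py", line 13, in sil
    u=np.array([w2px(cam,q) for q in w])
                ~~~~^^^^^^^
  File "h.py", line 10, in w2px
    c=calibration(cam);K=np.array(c["camera_matrix"]);T=np.array(c["extrinsics"]);k=c["k1"]
ValueError: time passes only in moves, steps and waits
```

```bash
sed -i 's/^from station import \*/from station import *\nfrom functools import lru_cache\ncalibration=lru_cache(calibration)/' h.py
cat > c1.py <<'E'
from fit import *
f=grab_frame("top");g=f[185:265,150:400];cv2.imwrite("pics/c1.png",cv2.resize(g,None,fx=3.2,fy=3.2,interpolation=cv2.INTER_CUBIC)[:,:,::-1])
grab_frame("scene")
fit("lid","lid_center",[.466,-.245,.08]);fit("bin","rivet_bin",[.535,.021,.2]);fit("box","box_center",[.485,.24,-.03])
E
time python3 c1.py
```

```text
lid top [ 0.4656 -0.2445  0.0862] 0.966
lid scene [ 0.4649 -0.2473  0.0961] 0.964
lid both [ 0.4653 -0.2461  0.0872] 0.951
bin top [0.5331 0.0226 0.212 ] 0.966
bin scene [0.5323 0.0189 0.2494] 0.961
bin both [0.5329 0.0213 0.2194] 0.954
box top [ 0.4855  0.2486 -0.0544] 0.971
box scene [ 0.4863  0.2424 -0.0499] 0.973
box both [ 0.4853  0.2473 -0.0441] 0.938
real	0m4.089s
user	0m3.168s
sys	0m0.096s
```

View pics/c1.png

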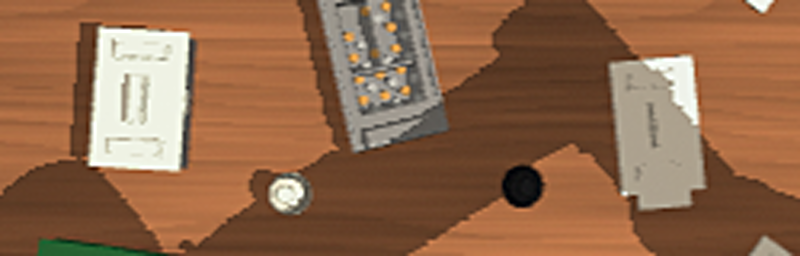

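The crop shows the chosen lid with its tongue towards the robot at crop (665,198). The bin's catch is at (395,130) and the white-lidded box is at (140,98). The fits agree, so I'm setting out.

```bash
cat > go.py <<'E'
import sys
from station import get_state
import numpy as np
s=get_state();p=np.array(s["eef_pos"]);yaw=s["ee_rot"][2]
X,Y,Z,W=map(float,sys.argv[1:5]);d=np.array([X,Y,Z])-p;c,n=np.cos(yaw),np.sin(yaw)
dw=(yaw-W+np.pi/2)%np.pi-np.pi/2
print("t",round(s["t"],2),"pos",p.round(4),"rot",np.round(s["ee_rot"],4),"F",np.round(s["force"],1),"w",round(s["width"],4))
print("tx %.4f ty %.4f tz %.4f twist %.4f"%((d[0]*c+d[1]*n)/.25,(d[0]*n-d[1]*c)/.25,-d[2]/.25,dw/np.pi))
E
```

Request:
{"api": "arm_command", "payload": {
  "commands": [
    {"tx": -0.95,"ty": 0.73,"tz": 0,"twist": 0.107},
    {"tx": -0.95,"ty": 0.73,"tz": 0,"twist": 0.107},
    {"tx": -0.95,"ty": 0.73,"tz": 0,"twist": 0.107},
    {"tx": -0.95,"ty": 0.73,"tz": 0,"twist": 0.107},
    {"tx": -0.95,"ty": 0.73,"tz": 0,"twist": 0.107},
    {"tx": -0.95,"ty": 0.73,"tz": 0,"twist": 0.107},
    {"tx": -0.95,"ty": 0.73,"tz": 0,"twist": 0.107},
    {"tx": -0.95,"ty": 0.73,"tz": 0,"twist": 0.107}
  ],
  "claw": 0.6,
  "grip_force": 10
}}

```text
t: 2.12
eef_pos: [0.4214, -0.347, 0.1949]
ee_rot: [3.142, 0.002, -3.05]
force: [0.6, -0.9, -0.2]
width: 0.0527
gripper_force: 0.0
```

```bash
python3 go.py .476 -.245 .06 .09
```

```text
t 2.12 pos [ 0.4214 -0.347   0.1949] rot [ 3.1416e+00  1.6000e-03 -3.0501e+00] F [ 0.6 -0.9 -0.2] w 0.0527
tx -0.2549 ty 0.3862 tz 0.5397 twist 0.0005
```

Request:
{"api": "arm_command", "payload": {
  "commands": [
    {"tx": -0.255,"ty": 0.386,"tz": 0.2,"twist": 0},
    {"tx": -0.255,"ty": 0.386,"tz": 0.4,"twist": 0},
    {"tx": -0.255,"ty": 0.386,"tz": 0.54,"twist": 0},
    {"tx": -0.255,"ty": 0.386,"tz": 0.54,"twist": 0},
    {"tx": -0.255,"ty": 0.386,"tz": 0.54,"twist": 0},
    {"tx": -0.255,"ty": 0.386,"tz": 0.54,"twist": 0},
    {"tx": -0.255,"ty": 0.386,"tz": 0.54,"twist": 0},
    {"tx": -0.255,"ty": 0.386,"tz": 0.54,"twist": 0}
  ]
}}

```text
t: 2.78
eef_pos: [0.4751, -0.2497, 0.0605]
ee_rot: [-3.141, 0.001, -3.053]
force: [0.5, 0.1, -0.3]
width: 0.0527
gripper_force: 0.0
```

```bash
python3 go.py .476 -.245 .008 .09
```

```text
t 2.78 pos [ 0.4751 -0.2497  0.0605] rot [-3.1408e+00  1.3000e-03 -3.0526e+00] F [ 0.5  0.1 -0.3] w 0.0527
tx -0.0054 ty 0.0184 tz 0.2100 twist -0.0003
```

Request:
{"api": "arm_command", "payload": {
  "commands": [
    {"tx": -0.005,"ty": 0.018,"tz": 0.1,"twist": 0},
    {"tx": -0.005,"ty": 0.018,"tz": 0.17,"twist": 0},
    {"tx": -0.005,"ty": 0.018,"tz": 0.21,"twist": 0},
    {"tx": -0.005,"ty": 0.018,"tz": 0.21,"twist": 0},
    {"tx": -0.005,"ty": 0.018,"tz": 0.21,"twist": 0},
    {"tx": -0.005,"ty": 0.018,"tz": 0.21,"twist": 0},
    {"tx": -0.005,"ty": 0.018,"tz": 0.21,"twist": 0},
    {"tx": -0.005,"ty": 0.018,"tz": 0.21,"twist": 0}
  ]
}}

```text
t: 3.45
eef_pos: [0.4759, -0.2447, 0.0079]
ee_rot: [-3.141, 0.002, -3.053]
force: [-0.3, 0.4, 0.8]
width: 0.0524
gripper_force: 0.0
```

Request:
{"api": "arm_command", "payload": {
  "commands": [
    {"tz": 0},
    {"tz": 0},
    {"tz": 0},
    {"tz": 0},
    {"tz": 0},
    {"tz": 0},
    {"tz": 0},
    {"tz": 0}
  ],
  "claw": 0,
  "grip_force": 6
}}

```text
invalid input
```

```bash
python3 go.py .476 -.245 .008 .09
```

```text
t 3.45 pos [ 0.4759 -0.2447  0.0079] rot [-3.1411e+00  1.8000e-03 -3.0530e+00] F [-0.3  0.4  0.8] w 0.0524
tx -0.0004 ty -0.0011 tz -0.0003 twist -0.0005
```

Request:
{"api": "arm_command", "payload": {
  "commands": [
    {"tx": 0,"ty": 0,"tz": 0,"twist": 0},
    {"tx": 0,"ty": 0,"tz": 0,"twist": 0},
    {"tx": 0,"ty": 0,"tz": 0,"twist": 0},
    {"tx": 0,"ty": 0,"tz": 0,"twist": 0},
    {"tx": 0,"ty": 0,"tz": 0,"twist": 0},
    {"tx": 0,"ty": 0,"tz": 0,"twist": 0},
    {"tx": 0,"ty": 0,"tz": 0,"twist": 0},
    {"tx": 0,"ty": 0,"tz": 0,"twist": 0}
  ],
  "claw": 0,
  "grip_force": 6
}}

```text
t: 4.12
eef_pos: [0.4751, -0.2445, 0.0068]
ee_rot: [3.142, -0.0, -3.053]
force: [0.9, 0.1, -1.2]
width: 0.0049
gripper_force: 0.0
```

```bash
python3 - <<'E'
from h import *
s=get_state();print(s["width"],s["gripper_force"],s["force"],s["t"])
print(w2px("scene",s["eef_pos"]))
save("scene","g1.png",(120,170,320,320),4)
E
```

```text
0.004895677187967348 0.0 [ 0.9115283   0.08108866 -1.21631755] 4.1167
[204.09163773 260.79189377]
```

View pics/g1.png

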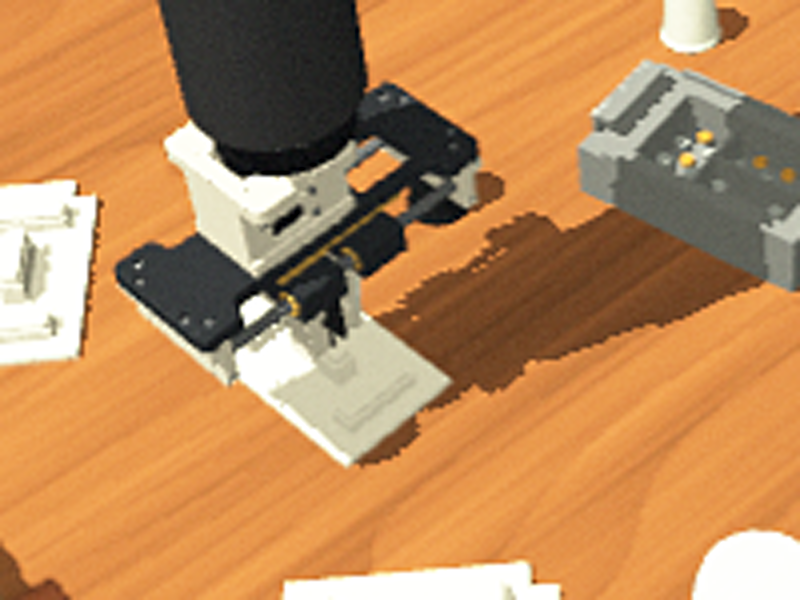

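The picture shows the fingers closed round the bar at crop (335,310), but the width reads only 4.9 mm with no pad force. I'll test with a lift.

Request:
{"api": "arm_command", "payload": {
  "commands": [
    {"tx": 0,"ty": 0,"tz": 0,"twist": 0},
    {"tx": 0,"ty": 0,"tz": 0,"twist": 0},
    {"tx": 0,"ty": 0,"tz": -0.08,"twist": 0},
    {"tx": 0,"ty": 0,"tz": -0.16,"twist": 0},
    {"tx": 0,"ty": 0,"tz": -0.24,"twist": 0},
    {"tx": 0,"ty": 0,"tz": -0.32,"twist": 0},
    {"tx": 0,"ty": 0,"tz": -0.32,"twist": 0},
    {"tx": 0,"ty": 0,"tz": -0.32,"twist": 0}
  ]
}}

```text
t: 4.83
eef_pos: [0.476, -0.2446, 0.0881]
ee_rot: [-3.141, 0.003, -3.053]
force: [-0.4, 0.1, -0.6]
width: 0.0006
gripper_force: 0.0
```

```bash
python3 - <<'E'
from h import *
s=get_state();print(s["width"],s["gripper_force"],s["force"],s["t"])
save("scene","g2.png",(120,130,320,280),4)
E
```

```text
0.0005907912878276921 0.0 [-0.40983384  0.09009422 -0.59613999] 4.8333
```

View pics/g2.png

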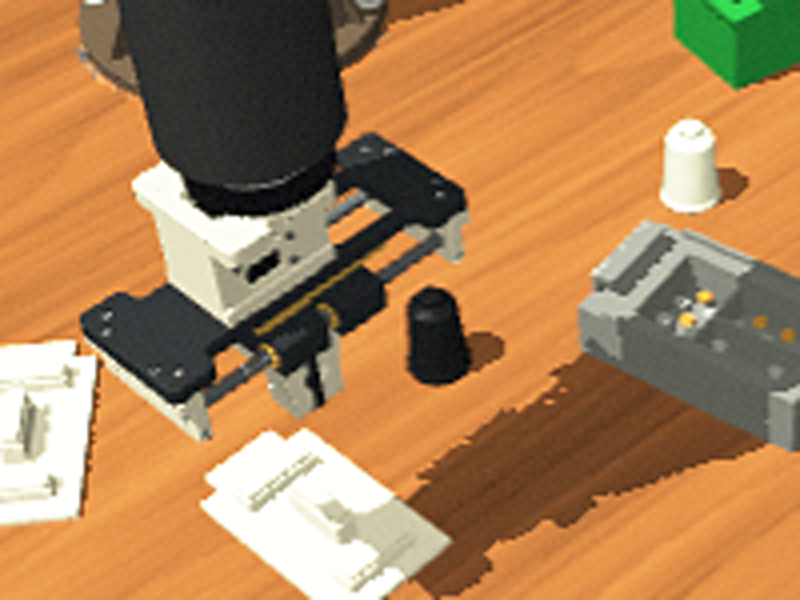

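```bash
python3 - <<'E'
from fit import *
s=get_state();p=s["eef_pos"];print(w2px("scene",p),w2px("scene",p+[0,0,.02]),w2px("scene",p-[.02,0,0]),w2px("scene",p+[0,.02,0]))
grab_frame("top");grab_frame("scene");fit("lid","lid_center",[.466,-.245,.08])
E
```

```text
[199.37765885 238.01790485] [198.10977129 231.97866499] [194.21161446 233.14424484] [206.71010999 233.42711208]
```

```bash
python3 - <<'E'
from h import *
s=get_state();p=s["eef_pos"];yaw=s["ee_rot"][2]
f=grab_frame("scene")[:,:,::-1];x0,y0,S=165,195,8
g=cv2.resize(f[y0:y0+75,x0:x0+75],None,fx=S,fy=S,interpolation=cv2.INTER_NEAREST)
X=np.array([np.cos(yaw),np.sin(yaw),0])
for h,col in((0,(0,0,255)),(.019,(0,255,0)),(.066,(255,0,0))):
    a,b=[tuple(int(v) for v in (w2px("scene",p+k*X+[0,0,h])-[x0,y0]+.5)*S) for k in(-.0095,.0095)]
    cv2.line(g,a,b,col,2);print(a,b)
cv2.imwrite("pics/g3.png",g)
E
```

```text
(300, 366) (256, 332)
(291, 320) (246, 286)
(266, 202) (220, 168)
```

View pics/g3.png

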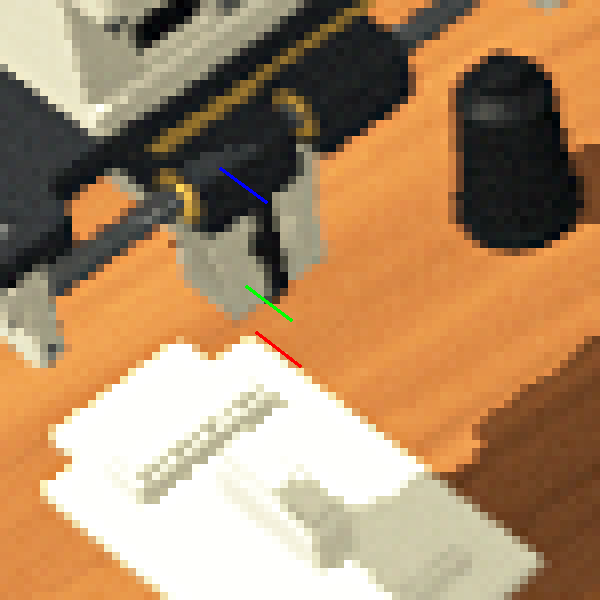

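The picture shows that the real fingertips, at about (272,300), sit on the green line. That is about 19 mm above the reported TCP, so I closed just over the bar. I'll descend about 17 mm lower and watch the force.

Request:
{"api": "arm_command", "payload": {
  "commands": [
    {"tx": 0,"ty": 0,"tz": 0,"twist": 0},
    {"tx": 0,"ty": 0,"tz": 0.08,"twist": 0},
    {"tx": 0,"ty": 0,"tz": 0.16,"twist": 0},
    {"tx": 0,"ty": 0,"tz": 0.24,"twist": 0},
    {"tx": 0,"ty": 0,"tz": 0.3,"twist": 0},
    {"tx": 0,"ty": 0,"tz": 0.34,"twist": 0},
    {"tx": 0,"ty": 0,"tz": 0.36,"twist": 0},
    {"tx": 0,"ty": 0,"tz": 0.36,"twist": 0}
  ],
  "claw": 0.6
}}

```text
t: 5.8
eef_pos: [0.4745, -0.2444, -0.0042]
ee_rot: [3.141, -0.002, -3.053]
force: [0.2, -0.2, 0.0]
width: 0.0481
gripper_force: 0.0
```

Request:
{"api": "arm_command", "payload": {
  "commands": [
    {"tx": 0,"ty": 0,"tz": 0.01,"twist": 0},
    {"tx": 0,"ty": 0,"tz": 0.02,"twist": 0},
    {"tx": 0,"ty": 0,"tz": 0.025,"twist": 0},
    {"tx": 0,"ty": 0,"tz": 0.03,"twist": 0},
    {"tx": 0,"ty": 0,"tz": 0.03,"twist": 0},
    {"tx": 0,"ty": 0,"tz": 0.03,"twist": 0},
    {"tx": 0,"ty": 0,"tz": 0.03,"twist": 0},
    {"tx": 0,"ty": 0,"tz": 0.03,"twist": 0}
  ]
}}

```text
t: 6.47
eef_pos: [0.4753, -0.2445, -0.0105]
ee_rot: [-3.142, 0.0, -3.053]
force: [0.2, -0.5, 0.1]
width: 0.0527
gripper_force: 0.0
```

Request:
{"api": "arm_command", "payload": {
  "commands": [
    {"tx": 0,"ty": 0,"tz": 0,"twist": 0},
    {"tx": 0,"ty": 0,"tz": 0,"twist": 0},
    {"tx": 0,"ty": 0,"tz": 0,"twist": 0},
    {"tx": 0,"ty": 0,"tz": 0,"twist": 0},
    {"tx": 0,"ty": 0,"tz": 0,"twist": 0},
    {"tx": 0,"ty": 0,"tz": 0,"twist": 0},
    {"tx": 0,"ty": 0,"tz": 0,"twist": 0},
    {"tx": 0,"ty": 0,"tz": 0,"twist": 0}
  ],
  "claw": 0,
  "grip_force": 6
}}

```text
t: 7.13
eef_pos: [0.4751, -0.2445, -0.0107]
ee_rot: [3.142, -0.0, -3.053]
force: [-0.2, 0.1, -0.2]
width: 0.01
gripper_force: 6.0
```

Request:
{"api": "arm_command", "payload": {
  "commands": [
    {"tx": 0,"ty": 0,"tz": 0,"twist": 0},
    {"tx": 0,"ty": 0,"tz": -0.08,"twist": 0},
    {"tx": 0,"ty": 0,"tz": -0.2,"twist": 0},
    {"tx": 0,"ty": 0,"tz": -0.35,"twist": 0},
    {"tx": 0,"ty": 0,"tz": -0.45,"twist": 0},
    {"tx": 0,"ty": 0,"tz": -0.52,"twist": 0},
    {"tx": 0,"ty": 0,"tz": -0.52,"twist": 0},
    {"tx": 0,"ty": 0,"tz": -0.52,"twist": 0}
  ]
}}

```text
t: 7.8
eef_pos: [0.4756, -0.2444, 0.1202]
ee_rot: [-3.141, 0.002, -3.053]
force: [-0.2, -0.4, -3.0]
width: 0.0102
gripper_force: 6.0
```

```bash
python3 - <<'E'
from h import *
s=get_state();print(s["width"],s["gripper_force"],s["force"],s["t"],s["eef_pos"])
save("scene","g4.png",(100,130,300,280),4)
for q in("lid_center","tongue_tip"):
  for d in spot_point(q,"scene"): print(q,d["score"],d["uv"])
E
```

```text
0.010199902286658001 5.998992249369621 [-0.16960661 -0.36711434 -3.00780784] 7.8 [ 0.47559218 -0.2443961   0.12017363]
lid_center 0.92 [192.2, 221.7]
lid_center 0.62 [128.5, 236.9]
lid_center 0.55 [221.1, 327.0]
lid_center 0.42 [402.8, 225.5]
tongue_tip 0.91 [261.2, 326.9]
tongue_tip 0.65 [129.9, 216.8]
tongue_tip 0.58 [171.0, 209.0]
```

View pics/g4.png

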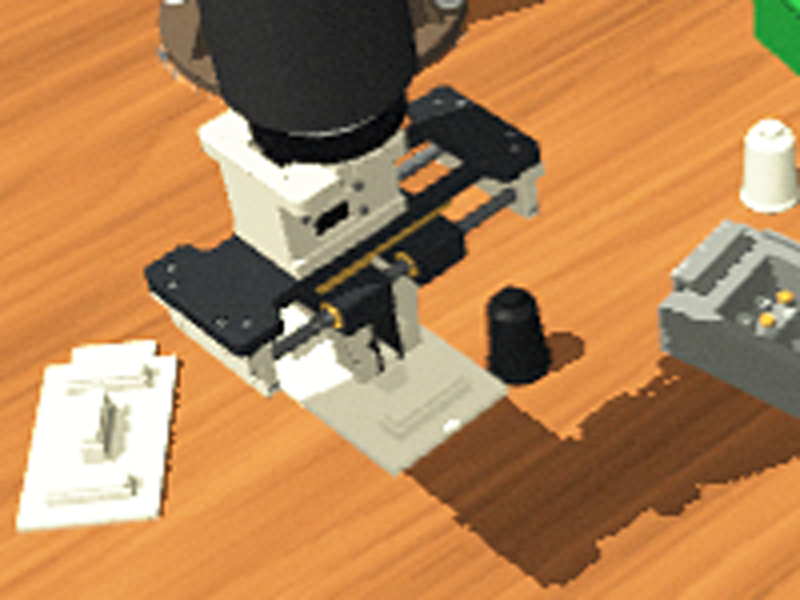

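The lid is held by the narrow top of its bar, at crop (385,360), with a width of 10 mm and 6 N. Next I'll check the tilt.

```bash
cat >> fit.py <<'E'
def silp(p,cam):  # p: x,y,z of grip-held lid centre-underside, yaw, pitch(+ = tongue up)
    from scipy.spatial.transform import Rotation as R
    A=R.from_euler("zy",[p[3],p[4]]).as_matrix();img=np.zeros((420*S,560*S),np.uint8)
    for b in M["lid"]:
        u=np.array([w2px(cam,q) for q in b@A.T+p[:3]])
        cv2.fillConvexPoly(img,cv2.convexHull(((u+.5)*S*16-8).astype(np.int32)),1,shift=4)
    return img
def held(p0,pc,cam="scene"):
    """fit pitch and position of the held lid by the edges away from the gripper: pts of mask boundary"""
    for d in regions_of("lid_center",cam):
        m=d["region"];ys,xs=np.nonzero(m)
        if len(xs) and np.hypot(xs.mean()-pc[0],ys.mean()-pc[1])<25: return m
E
python3 - <<'E'
from fit import *
s=get_state();p=s["eef_pos"]
dz=p[2]+.0107;dx,dy=p[0]-.4751,p[1]+.2445
yaw=.0886;c=np.array([.465+dx,-.246+dy,dz]);X=np.array([np.cos(yaw),np.sin(yaw),0])
print("exp centre",w2px("scene",c+[0,0,.0135]),"tongue",w2px("scene",c-.08*X),"tongue -10mm",w2px("scene",c-.08*X-[0,0,.01]))
f=grab_frame("scene")
m=held(None,w2px("scene",c));print(None if m is None else m.sum())
if m is not None:
  for b in np.arange(-.2,.21,.05):
    g=c+X*.011+[0,0,.024]; # pivot
    from scipy.spatial.transform import Rotation as R
    A=R.from_euler("zy",[yaw,b]).as_matrix();q=g+A@np.array([-.011,0,-.024])
    a=cv2.resize(silp([*q,yaw,b],"scene"),(560,420),interpolation=cv2.INTER_AREA)>0
    print(round(b,2),"mask outside model",(m&~a).sum(),"iou",round((m&a).sum()/(m|a).sum(),3))
E
```

```text
exp centre [192.29944193 218.54388011] tongue [170.33027022 205.628242  ] tongue -10mm [171.12660061 208.75175952]
1041
-0.2 mask outside model 75 iou 0.608
-0.15 mask outside model 48 iou 0.601
-0.1 mask outside model 28 iou 0.593
-0.05 mask outside model 15 iou 0.579
-0.0 mask outside model 10 iou 0.56
0.05 mask outside model 8 iou 0.541
0.1 mask outside model 10 iou 0.522
0.15 mask outside model 11 iou 0.505
0.2 mask outside model 15 iou 0.489
```

```bash
python3 go.py .5568 .0263 .12 .22; python3 -c "
from fit import *
grab_frame('top');grab_frame('scene');fit('bin','rivet_bin',[.533,.021,.22])
for c in('top','scene'):
  for q,z in(('lip',.052),('rivet_bin',0)):
    d=spot_point(q,c)[0];print(q,c,px2w(c,d['uv'],z).round(4))"
```

```text
t 8.05 pos [ 0.4744 -0.2443  0.1181] rot [ 3.1409e+00 -2.3000e-03 -3.0531e+00] F [-0.5  0.7 -1.4] w 0.01
tx -0.4242 ty 1.0491 tz -0.0076 twist -0.0419
bin top [0.5311 0.0305 0.236 ] 0.427
bin scene [0.5325 0.0194 0.2461] 0.978
bin both [0.5319 0.0218 0.2433] 0.674
lip top [0.4616 0.0069 0.052 ]
rivet_bin top [0.5279 0.0266 0.    ]
lip scene [0.4649 0.0012 0.052 ]
rivet_bin scene [0.5302 0.0242 0.    ]
```

Request:
{"api": "arm_command", "payload": {
  "commands": [
    {"tx": -0.06,"ty": 0.15,"tz": 0,"twist": 0},
    {"tx": -0.12,"ty": 0.3,"tz": 0,"twist": -0.045},
    {"tx": -0.18,"ty": 0.45,"tz": 0,"twist": -0.045},
    {"tx": -0.24,"ty": 0.6,"tz": 0,"twist": -0.045},
    {"tx": -0.3,"ty": 0.75,"tz": 0,"twist": -0.045},
    {"tx": -0.36,"ty": 0.9,"tz": 0,"twist": -0.045},
    {"tx": -0.4,"ty": 0.97,"tz": 0,"twist": -0.045},
    {"tx": -0.424,"ty": 1.0,"tz": 0,"twist": -0.045}
  ]
}}

```text
t: 9.12
eef_pos: [0.5597, 0.017, 0.1195]
ee_rot: [3.141, 0.001, -2.908]
force: [0.5, -0.6, -1.2]
width: 0.0099
gripper_force: 6.0
```

```bash
python3 go.py .5567 .0266 .06 .23
```

```text
t 9.12 pos [0.5597 0.017  0.1195] rot [ 3.1415e+00  8.0000e-04 -2.9085e+00] F [ 0.5 -0.6 -1.2] w 0.0099
tx 0.0026 ty 0.0401 tz 0.2378 twist 0.0010
```

Request:
{"api": "arm_command", "payload": {
  "commands": [
    {"tx": 0.003,"ty": 0.04,"tz": 0.06,"twist": 0},
    {"tx": 0.003,"ty": 0.04,"tz": 0.12,"twist": 0},
    {"tx": 0.003,"ty": 0.04,"tz": 0.18,"twist": 0},
    {"tx": 0.003,"ty": 0.04,"tz": 0.22,"twist": 0},
    {"tx": 0.003,"ty": 0.04,"tz": 0.24,"twist": 0},
    {"tx": 0.003,"ty": 0.04,"tz": 0.24,"twist": 0},
    {"tx": 0.003,"ty": 0.04,"tz": 0.24,"twist": 0},
    {"tx": 0.003,"ty": 0.04,"tz": 0.24,"twist": 0}
  ]
}}

```text
t: 9.78
eef_pos: [0.5562, 0.0234, 0.0602]
ee_rot: [-3.142, 0.001, -2.912]
force: [-0.3, 0.2, -2.1]
width: 0.0098
gripper_force: 6.0
```

```bash
python3 go.py .5567 .0266 .06 .23; cat > ov.py <<'E'
from fit import *
import sys
def draw(g,pts,p,z,col,x0,y0,s):
    c,n=np.cos(p[2]),np.sin(p[2])
    w=[(p[0]+c*a/1000-n*b/1000,p[1]+n*a/1000+c*b/1000,(z+h)/1000) for a,b,h in pts]
    u=((np.array([w2px("scene",q) for q in w])-[x0,y0]+.5)*s).astype(np.int32)
    cv2.polylines(g,[u],True,col,1)
s_=get_state();p=s_["eef_pos"];yaw=s_["ee_rot"][2]+np.pi
x0,y0,S_=235,130,6
g=cv2.resize(grab_frame("scene")[y0:y0+100,x0:x0+130,::-1],None,fx=S_,fy=S_,interpolation=cv2.INTER_CUBIC)
rect=lambda a,b,h:[(a,-b,h),(a,b,h)]
B=[.5325,.021,.23]
draw(g,[(72,-46.5,0),(72,46.5,0),(-87,46.5,0),(-87,-46.5,0)],B,45,(0,255,0),x0,y0,S_)
draw(g,[(-71,-30,0),(-71,30,0),(-83,30,0),(-83,-30,0)],B,56,(255,255,0),x0,y0,S_)
L=[p[0]-.0104*np.cos(yaw),p[1]-.0104*np.sin(yaw),yaw]
draw(g,[(65,-40,0),(65,40,0),(-65,40,0),(-65,25,0),(-80,25,0),(-80,-25,0),(-65,-25,0),(-65,-40,0)],L,p[2]*1000+10.7,(0,0,255),x0,y0,S_)
cv2.imwrite("pics/"+sys.argv[1],g)
E
python3 ov.py o1.png
```

```text
t 9.78 pos [0.5562 0.0234 0.0602] rot [-3.1415e+00  1.2000e-03 -2.9117e+00] F [-0.3  0.2 -2.1] w 0.0098
tx -0.0047 ty 0.0122 tz 0.0007 twist -0.0000
```

View pics/o1.png

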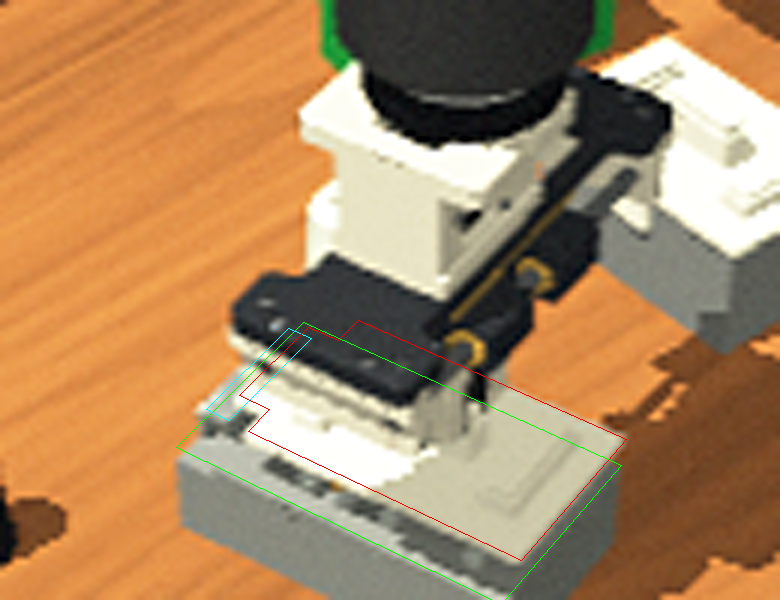

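The overlay shows the lid outline matching within a pixel, and the bin outline too. I'll correct sideways by 3 mm and lower onto the fence end.

Request:
{"api": "arm_command", "payload": {
  "commands": [
    {"tx": -0.005,"ty": 0.013,"tz": 0.0,"twist": 0},
    {"tx": -0.005,"ty": 0.013,"tz": 0.03,"twist": 0},
    {"tx": -0.005,"ty": 0.013,"tz": 0.06,"twist": 0},
    {"tx": -0.005,"ty": 0.013,"tz": 0.08,"twist": 0},
    {"tx": -0.005,"ty": 0.013,"tz": 0.09,"twist": 0},
    {"tx": -0.005,"ty": 0.013,"tz": 0.096,"twist": 0},
    {"tx": -0.005,"ty": 0.013,"tz": 0.096,"twist": 0},
    {"tx": -0.005,"ty": 0.013,"tz": 0.096,"twist": 0}
  ]
}}

```text
t: 10.5
eef_pos: [0.5561, 0.0269, 0.0353]
ee_rot: [-3.141, -0.0, -2.911]
force: [-0.3, 1.0, -1.7]
width: 0.0097
gripper_force: 6.0
```

Request:
{"api": "arm_command", "payload": {
  "commands": [
    {"tx": 0,"ty": 0,"tz": 0.004,"twist": 0},
    {"tx": 0,"ty": 0,"tz": 0.008,"twist": 0},
    {"tx": 0,"ty": 0,"tz": 0.011,"twist": 0},
    {"tx": 0,"ty": 0,"tz": 0.014,"twist": 0},
    {"tx": 0,"ty": 0,"tz": 0.016,"twist": 0},
    {"tx": 0,"ty": 0,"tz": 0.016,"twist": 0},
    {"tx": 0,"ty": 0,"tz": 0.016,"twist": 0},
    {"tx": 0,"ty": 0,"tz": 0.016,"twist": 0}
  ]
}}

```text
t: 11.17
eef_pos: [0.5567, 0.0271, 0.0327]
ee_rot: [-3.141, 0.002, -2.911]
force: [-2.4, 0.6, 8.6]
width: 0.01
gripper_force: 7.6
```

```bash
python3 go.py .5567 .0266 .032 .23;python3 -c "
from station import *
print(get_state()['moment'])"
```

```text
t 11.17 pos [0.5567 0.0271 0.0327] rot [-3.1415e+00  1.6000e-03 -2.9111e+00] F [-2.4  0.6  8.6] w 0.01
tx 0.0004 ty -0.0018 tz 0.0026 twist 0.0002
[0.20013136 1.06231702 0.00861438]
```

Request:
{"api": "arm_command", "payload": {
  "commands": [
    {"tx": 0.008,"ty": 0,"tz": 0,"twist": 0},
    {"tx": 0.016,"ty": 0,"tz": 0,"twist": 0},
    {"tx": 0.022,"ty": 0,"tz": 0,"twist": 0},
    {"tx": 0.028,"ty": 0,"tz": 0,"twist": 0},
    {"tx": 0.034,"ty": 0,"tz": 0,"twist": 0},
    {"tx": 0.04,"ty": 0,"tz": 0,"twist": 0},
    {"tx": 0.04,"ty": 0,"tz": 0,"twist": 0},
    {"tx": 0.04,"ty": 0,"tz": 0,"twist": 0}
  ]
}}

```text
t: 11.83
eef_pos: [0.5479, 0.0252, 0.0324]
ee_rot: [-3.142, 0.003, -2.911]
force: [2.6, 1.7, 7.0]
width: 0.0099
gripper_force: 7.2
```

```bash
python3 go.py .5426 .0234 .030 .23
```

```text
t 11.83 pos [0.5479 0.0252 0.0324] rot [-3.1416  0.0032 -2.9109] F [2.6 1.7 7. ] w 0.0099
tx 0.0222 ty -0.0020 tz 0.0096 twist 0.0002
```

Request:
{"api": "arm_command", "payload": {
  "commands": [
    {"tx": 0.006,"ty": 0,"tz": 0,"twist": 0},
    {"tx": 0.012,"ty": 0,"tz": 0,"twist": 0},
    {"tx": 0.018,"ty": 0,"tz": 0,"twist": 0},
    {"tx": 0.022,"ty": 0,"tz": 0,"twist": 0},
    {"tx": 0.022,"ty": 0,"tz": 0.006,"twist": 0},
    {"tx": 0.022,"ty": 0,"tz": 0.01,"twist": 0},
    {"tx": 0.022,"ty": 0,"tz": 0.014,"twist": 0},
    {"tx": 0.022,"ty": 0,"tz": 0.014,"twist": 0}
  ]
}}

```text
t: 12.5
eef_pos: [0.5403, 0.0232, 0.0289]
ee_rot: [-3.141, -0.001, -2.911]
force: [-5.8, 1.0, 17.0]
width: 0.01
gripper_force: 14.1
```

```bash
python3 go.py .5426 .0234 .029 .23; python3 ov.py o2.png
```

```text
t 12.5 pos [0.5403 0.0232 0.0289] rot [-3.1413e+00 -1.0000e-03 -2.9111e+00] F [-5.8  1.  17. ] w 0.01
tx -0.0090 ty -0.0014 tz -0.0002 twist 0.0001
```

View pics/o2.png

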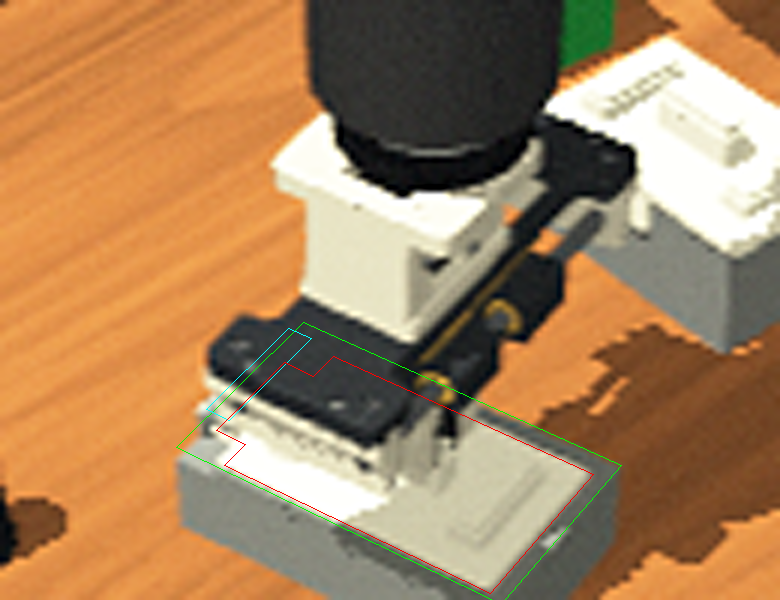

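The overlay shows the lid inside the fence and level with the rim, with its far corner at (592,473). I'll release, rise and check.

Request:
{"api": "arm_command", "payload": {
  "commands": [
    {"tx": 0,"ty": 0,"tz": -0.004,"twist": 0},
    {"tx": 0,"ty": 0,"tz": -0.004,"twist": 0},
    {"tx": 0,"ty": 0,"tz": -0.004,"twist": 0},
    {"tx": 0,"ty": 0,"tz": -0.004,"twist": 0},
    {"tx": 0,"ty": 0,"tz": -0.15,"twist": 0},
    {"tx": 0,"ty": 0,"tz": -0.3,"twist": 0},
    {"tx": 0,"ty": 0,"tz": -0.45,"twist": 0},
    {"tx": 0,"ty": 0,"tz": -0.6,"twist": 0}
  ],
  "claw": 0.5
}}

```text
t: 13.22
eef_pos: [0.5403, 0.0231, 0.1791]
ee_rot: [-3.141, -0.001, -2.912]
force: [1.1, 1.0, -0.5]
width: 0.0437
gripper_force: 0.0
```

```bash
python3 go.py .485 .246 .18 -.048
```

```text
t 13.22 pos [0.5403 0.0231 0.1791] rot [-3.1414e+00 -1.3000e-03 -2.9116e+00] F [ 1.1  1.  -0.5] w 0.0437
tx 0.0123 ty 0.9184 tz -0.0037 twist 0.0885
```

Request:
{"api": "arm_command", "payload": {
  "commands": [
    {"tx": 0.002,"ty": 0.16,"tz": 0,"twist": 0.03},
    {"tx": 0.004,"ty": 0.32,"tz": 0,"twist": 0.06},
    {"tx": 0.006,"ty": 0.48,"tz": 0,"twist": 0.088},
    {"tx": 0.008,"ty": 0.64,"tz": 0,"twist": 0.088},
    {"tx": 0.01,"ty": 0.78,"tz": 0,"twist": 0.088},
    {"tx": 0.012,"ty": 0.88,"tz": 0,"twist": 0.088},
    {"tx": 0.012,"ty": 0.918,"tz": 0,"twist": 0.088},
    {"tx": 0.012,"ty": 0.918,"tz": 0,"twist": 0.088}
  ]
}}

```text
t: 13.88
eef_pos: [0.4851, 0.2479, 0.1772]
ee_rot: [-3.141, -0.001, 3.098]
force: [-0.5, -1.0, 0.4]
width: 0.044
gripper_force: 0.0
```

```bash
python3 - <<'E'
from fit import *
f=grab_frame("scene");t=grab_frame("top")
fit("lid","lid_center",[.532,.021,.23],z=.04)
B=np.array([.5325,.021,.23])
for c in("scene","top"):
  for q,z in(("lid_center",.0535),):
    for d in spot_point(q,c):
        P=px2w(c,d["uv"],z)
        if np.hypot(*(P[:2]-B[:2]))<.04: print(q,c,d["score"],P)
x0,y0,S_=255,165,8
g=cv2.resize(f[y0:y0+75,x0:x0+95,::-1],None,fx=S_,fy=S_,interpolation=cv2.INTER_CUBIC);cv2.imwrite("pics/l1.png",g)
E
python3 go.py .485 .246 .06 -.048
```

```text
lid top [0.5309 0.0213 0.2431] 0.902
lid scene [0.5306 0.0184 0.2326] 0.946
lid both [0.5305 0.0195 0.2283] 0.911
lid_center scene 0.94 [0.54283517 0.00530208 0.0535    ]
lid_center top 0.61 [0.53592864 0.02485417 0.0535    ]
t 14.18 pos [0.486  0.2451 0.1778] rot [-3.1414e+00 -2.0000e-04  3.0938e+00] F [-0.  -0.1 -0. ] w 0.0436
tx 0.0040 ty 0.0036 tz 0.4713 twist 0.0001
```

View pics/l1.png

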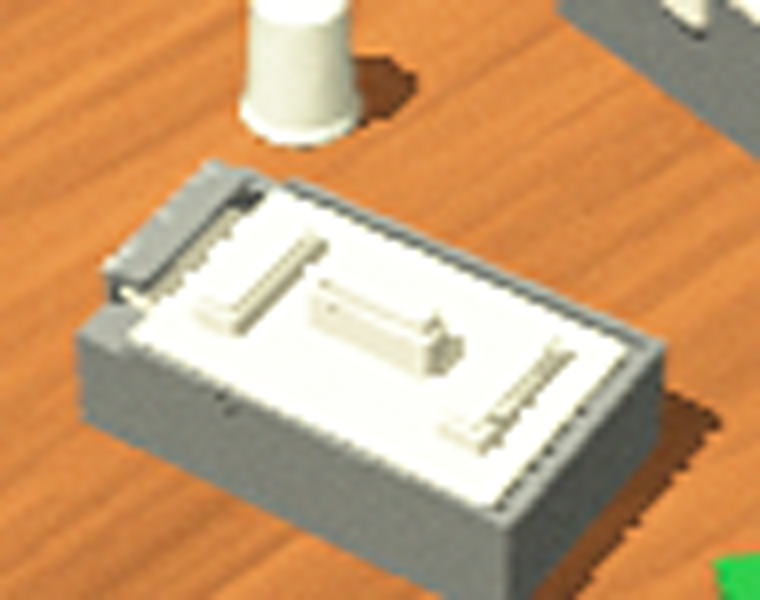

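The lid lies flat inside the fence with its tongue under the lip at (190,225), and the fit gives (0.530,0.020,0.23). Now the box.

Request:
{"api": "arm_command", "payload": {
  "commands": [
    {"tx": 0.004,"ty": 0.004,"tz": 0.12,"twist": 0},
    {"tx": 0.004,"ty": 0.004,"tz": 0.24,"twist": 0},
    {"tx": 0.004,"ty": 0.004,"tz": 0.34,"twist": 0},
    {"tx": 0.004,"ty": 0.004,"tz": 0.42,"twist": 0},
    {"tx": 0.004,"ty": 0.004,"tz": 0.47,"twist": 0},
    {"tx": 0.004,"ty": 0.004,"tz": 0.5,"twist": 0},
    {"tx": 0.004,"ty": 0.004,"tz": 0.517,"twist": 0},
    {"tx": 0.004,"ty": 0.004,"tz": 0.517,"twist": 0}
  ]
}}

```text
t: 14.85
eef_pos: [0.4848, 0.2466, 0.0482]
ee_rot: [-3.141, -0.001, 3.094]
force: [0.3, 0.5, 0.0]
width: 0.0441
gripper_force: 0.0
```

Request:
{"api": "arm_command", "payload": {
  "commands": [
    {"tx": 0,"ty": 0,"tz": 0,"twist": 0},
    {"tx": 0,"ty": 0,"tz": 0,"twist": 0},
    {"tx": 0,"ty": 0,"tz": 0,"twist": 0},
    {"tx": 0,"ty": 0,"tz": 0,"twist": 0},
    {"tx": 0,"ty": 0,"tz": 0,"twist": 0},
    {"tx": 0,"ty": 0,"tz": 0,"twist": 0},
    {"tx": 0,"ty": 0,"tz": 0,"twist": 0},
    {"tx": 0,"ty": 0,"tz": 0,"twist": 0}
  ],
  "claw": 0,
  "grip_force": 25
}}

```text
t: 15.52
eef_pos: [0.4851, 0.2476, 0.0491]
ee_rot: [3.141, 0.001, 3.095]
force: [-0.6, 0.5, 4.2]
width: 0.0094
gripper_force: 26.6
```

```bash
python3 go.py .5303 .0204 .16 .230;
```

```text
t 15.52 pos [0.4851 0.2476 0.0491] rot [3.1409e+00 7.0000e-04 3.0954e+00] F [-0.6  0.5  4.2] w 0.0094
tx -0.2225 ty -0.8995 tz -0.4437 twist -0.0879
```

Request:
{"api": "arm_command", "payload": {
  "commands": [
    {"tx": 0,"ty": 0,"tz": -0.05,"twist": 0},
    {"tx": 0,"ty": 0,"tz": -0.12,"twist": 0},
    {"tx": 0,"ty": 0,"tz": -0.2,"twist": 0},
    {"tx": 0,"ty": 0,"tz": -0.28,"twist": 0},
    {"tx": 0,"ty": 0,"tz": -0.36,"twist": 0},
    {"tx": 0,"ty": 0,"tz": -0.42,"twist": 0},
    {"tx": 0,"ty": 0,"tz": -0.44,"twist": 0},
    {"tx": 0,"ty": 0,"tz": -0.44,"twist": 0}
  ]
}}

```text
t: 16.18
eef_pos: [0.4848, 0.2474, 0.1591]
ee_rot: [3.141, 0.001, 3.095]
force: [0.1, -0.4, -4.3]
width: 0.0096
gripper_force: 25.9
```

Request:
{"api": "arm_command", "payload": {
  "commands": [
    {"tx": -0.04,"ty": -0.14,"tz": 0,"twist": 0},
    {"tx": -0.07,"ty": -0.28,"tz": 0,"twist": -0.03},
    {"tx": -0.11,"ty": -0.42,"tz": 0,"twist": -0.06},
    {"tx": -0.14,"ty": -0.56,"tz": 0,"twist": -0.088},
    {"tx": -0.18,"ty": -0.7,"tz": 0,"twist": -0.088},
    {"tx": -0.2,"ty": -0.82,"tz": 0,"twist": -0.088},
    {"tx": -0.222,"ty": -0.9,"tz": 0,"twist": -0.088},
    {"tx": -0.222,"ty": -0.9,"tz": 0,"twist": -0.088}
  ]
}}

```text
t: 16.85
eef_pos: [0.5286, 0.0162, 0.1565]
ee_rot: [-3.141, -0.004, -2.915]
force: [0.2, 0.7, -3.0]
width: 0.009
gripper_force: 25.0
```

```bash
python3 - <<'E'
from fit import *
grab_frame("scene");grab_frame("top");s=get_state();p=s["eef_pos"];z=p[2]-.0491
print(z,s["width"],s["gripper_force"],s["force"])
fit("box","box_center",[p[0],p[1],.23],z=z)
E
python3 go.py .5303 .0204 .125 .230
```

```text
0.10762305682326367 0.009377232391273105 24.934624135494232 [-0.18631301  0.61078843 -3.36712855]
box scene [0.5288 0.012  0.2206] 0.836
t 17.05 pos [0.529  0.02   0.1574] rot [ 3.1415e+00 -2.0000e-03 -2.9119e+00] F [ 0.3 -0.4 -3.2] w 0.0095
tx -0.0052 ty 0.0004 tz 0.1295 twist -0.0001
```

Request:
{"api": "arm_command", "payload": {
  "commands": [
    {"tx": -0.005,"ty": 0,"tz": 0.04,"twist": 0},
    {"tx": -0.005,"ty": 0,"tz": 0.08,"twist": 0},
    {"tx": -0.005,"ty": 0,"tz": 0.11,"twist": 0},
    {"tx": -0.005,"ty": 0,"tz": 0.135,"twist": 0},
    {"tx": -0.005,"ty": 0,"tz": 0.15,"twist": 0},
    {"tx": -0.005,"ty": 0,"tz": 0.15,"twist": 0},
    {"tx": -0.005,"ty": 0,"tz": 0.15,"twist": 0},
    {"tx": -0.005,"ty": 0,"tz": 0.15,"twist": 0}
  ]
}}

```text
t: 17.72
eef_pos: [0.5313, 0.0203, 0.1214]
ee_rot: [-3.142, 0.001, -2.911]
force: [0.1, 0.3, -4.1]
width: 0.01
gripper_force: 24.9
```

Request:
{"api": "arm_command", "payload": {
  "commands": [
    {"tx": 0,"ty": 0,"tz": 0.01,"twist": 0},
    {"tx": 0,"ty": 0,"tz": 0.02,"twist": 0},
    {"tx": 0,"ty": 0,"tz": 0.03,"twist": 0},
    {"tx": 0,"ty": 0,"tz": 0.036,"twist": 0},
    {"tx": 0,"ty": 0,"tz": 0.04,"twist": 0},
    {"tx": 0,"ty": 0,"tz": 0.04,"twist": 0},
    {"tx": 0,"ty": 0,"tz": 0.04,"twist": 0},
    {"tx": 0,"ty": 0,"tz": 0.04,"twist": 0}
  ]
}}

```text
t: 18.38
eef_pos: [0.5311, 0.0202, 0.1112]
ee_rot: [-3.142, 0.0, -2.912]
force: [-0.2, -0.5, -4.9]
width: 0.0098
gripper_force: 24.9
```

```bash
python3 go.py .5303 .0204 .094 .230
```

```text
t 18.38 pos [0.5311 0.0202 0.1112] rot [-3.1416e+00  1.0000e-04 -2.9115e+00] F [-0.2 -0.5 -4.9] w 0.0098
tx 0.0027 ty 0.0016 tz 0.0687 twist 0.0000
```

Request:
{"api": "arm_command", "payload": {
  "commands": [
    {"tx": 0.003,"ty": 0.001,"tz": 0.008,"twist": 0},
    {"tx": 0.003,"ty": 0.001,"tz": 0.016,"twist": 0},
    {"tx": 0.003,"ty": 0.001,"tz": 0.024,"twist": 0},
    {"tx": 0.003,"ty": 0.001,"tz": 0.032,"twist": 0},
    {"tx": 0.003,"ty": 0.001,"tz": 0.038,"twist": 0},
    {"tx": 0.003,"ty": 0.001,"tz": 0.038,"twist": 0},
    {"tx": 0.003,"ty": 0.001,"tz": 0.038,"twist": 0},
    {"tx": 0.003,"ty": 0.001,"tz": 0.038,"twist": 0}
  ]
}}

```text
t: 19.05
eef_pos: [0.5303, 0.0203, 0.1016]
ee_rot: [-3.142, 0.0, -2.912]
force: [0.1, -0.0, -3.5]
width: 0.0095
gripper_force: 24.9
```

Still free. The last 7 mm next.

Request:
{"api": "arm_command", "payload": {
  "commands": [
    {"tx": 0,"ty": 0,"tz": 0.007,"twist": 0},
    {"tx": 0,"ty": 0,"tz": 0.014,"twist": 0},
    {"tx": 0,"ty": 0,"tz": 0.021,"twist": 0},
    {"tx": 0,"ty": 0,"tz": 0.026,"twist": 0},
    {"tx": 0,"ty": 0,"tz": 0.03,"twist": 0},
    {"tx": 0,"ty": 0,"tz": 0.031,"twist": 0},
    {"tx": 0,"ty": 0,"tz": 0.031,"twist": 0},
    {"tx": 0,"ty": 0,"tz": 0.031,"twist": 0}
  ]
}}

```text
t: 19.72
eef_pos: [0.53, 0.0208, 0.0952]
ee_rot: [3.141, 0.001, -2.911]
force: [-8.1, 5.2, 11.2]
width: 0.0095
gripper_force: 25.0
```

Request:
{"api": "arm_command", "payload": {
  "commands": [
    {"tx": 0,"ty": 0,"tz": 0,"twist": 0},
    {"tx": 0,"ty": 0,"tz": 0,"twist": 0},
    {"tx": 0,"ty": 0,"tz": 0,"twist": 0},
    {"tx": 0,"ty": 0,"tz": 0,"twist": 0},
    {"tx": 0,"ty": 0,"tz": 0,"twist": 0},
    {"tx": 0,"ty": 0,"tz": -0.15,"twist": 0},
    {"tx": 0,"ty": 0,"tz": -0.3,"twist": 0},
    {"tx": 0,"ty": 0,"tz": -0.4,"twist": 0}
  ],
  "claw": 0.5
}}

```text
t: 20.38
eef_pos: [0.5312, 0.0201, 0.1969]
ee_rot: [-3.141, 0.002, -2.911]
force: [1.0, 0.2, -0.1]
width: 0.0438
gripper_force: 0.0
```

Request:
{"api": "arm_command", "payload": {
  "commands": [
    {"tx": 0,"ty": -0.12,"tz": 0,"twist": 0},
    {"tx": 0,"ty": -0.24,"tz": 0,"twist": 0},
    {"tx": 0,"ty": -0.36,"tz": 0,"twist": 0},
    {"tx": 0,"ty": -0.48,"tz": 0,"twist": 0},
    {"tx": 0,"ty": -0.6,"tz": 0,"twist": 0},
    {"tx": 0,"ty": -0.72,"tz": 0,"twist": 0},
    {"tx": 0,"ty": -0.84,"tz": 0,"twist": 0},
    {"tx": 0,"ty": -0.9,"tz": 0,"twist": 0}
  ]
}}

```text
t: 21.05
eef_pos: [0.5818, -0.2018, 0.1934]
ee_rot: [-3.141, -0.001, -2.913]
force: [0.1, 0.2, -0.3]
width: 0.0435
gripper_force: 0.0
```

```bash
python3 - <<'E'
from fit import *
f=grab_frame("scene");t=grab_frame("top")
for z in(.045,.051): print(z);fit("box","box_center",[.5303,.0204,.23],z=z)
fit("bin","rivet_bin",[.533,.021,.23])
for q in("box_center","box_base"):
  for c in("scene","top"):
    for d in spot_point(q,c):
      P=px2w(c,d["uv"],.0885 if q=="box_center" else .045)
      if np.hypot(P[0]-.53,P[1]-.02)<.05:print(q,c,d["score"],P,w2px(c,[.5303,.0204,P[2]]),d["uv"])
E
python3 go.py .5303 .0204 .094 .230
```

```text
0.045
box scene [0.5289 0.0185 0.2231] 0.954
0.051
box scene [0.5328 0.0153 0.2287] 0.942
box_center scene 0.96 [0.53099668 0.02305041 0.0885    ] [302.60678281 193.67437472] [303.6, 193.3]
box_base scene 0.96 [0.53602772 0.01589881 0.045     ] [302.51806729 206.42132761] [302.8, 208.5]
t 21.65 pos [ 0.5816 -0.1982  0.1941] rot [-3.1415e+00  4.0000e-04 -2.9107e+00] F [ 0.2 -0.3  0. ] w 0.0435
tx -0.0005 ty 0.8983 tz 0.4004 twist 0.0003
```

```bash
python3 -c "
from station import *
print(job_done())"
```

```text
the job is handed in; nothing more can be done
None
```

I handed the job in, with no verdict shown: the lid is hooked under the catch and flat in the bin, and the snap box is released on it with its base within about 1 mm of home. I touched none of the bystanders, though I did not re-measure their positions.

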